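Count to the third bay of the roast-sample rack and push the sample box home

TASK

The bays of the roast-sample rack carry no marks, so count them along its top rail from the robot's left-hand end, occupied bays included: with a fingertip touch the rail over the first gap, then over the second, then over the third. Then push the lidded sample box that stands out on the rack's loading board into that third gap, fully home against the back bar. Only push the box with the fingers, never lift or tip it, and leave the stored boxes and everything else on the bench where they are.

Things in the scene. Friction and masses are not known exactly. Their poses are not given: they have to be found in the camera images.
- rack: Sample rack: white board 315 x 434 x 6 mm fixed to the bench, with 7 steel wire dividers (6 mm wire, 58 mm high) 68 mm apart making 6 gaps 62 mm clear. Origin: bench level, mid-row, at the divider fronts. x points into the gaps (away from robot), y along the row to the robot's left, z up. Gap centres at y = 170 (first), 102, 34 (third), -34, -102, -170 mm. Dividers span x 0 to 112 mm.
- rail_mid (a point): Middle of the row on the upper face of the top rail: one rigid flat steel strip, 20 mm wide (x), 5 mm thick, lying across all the dividers along the whole row, 63 mm above the bench, at x = 40 mm of the rack. A touch counts as over a gap when it is on the middle 42 mm of that gap. The point's axes are the rack's.
- back_bar (a point): Middle of the row on the face of the back bar, the stop that closes the gaps at their far end: x = 108 mm of the rack, 22 mm above the bench. A box that is home rests against it, its near end then about flush with the divider fronts. Gaps 2, 4 and 5 already hold two such boxes and a metal tin (50 mm wide, up to 34 mm high), all home; 1, 3 and 6 are empty.
- board_mid (a point): Middle of the loading board, on its top, 6 mm above the bench: the bare part of the white board in front of the dividers, from x = -185 to 0 mm of the rack, 434 mm wide, level with the floor of the gaps, no lip.
- box_center (a point): Centre (16 mm above the board) of the sample box to push: closed, clear plastic with grey lid, cocoa beans inside, 112 mm long (its x), 50 mm wide (its y), 32 mm high, upright corners of 10 mm radius, 0.13 to 0.25 kg. It stands loose on the loading board in front of any of the gaps, clear of the dividers, long way within 20 degrees of the rack's x, and slides when pushed.

How it is judged:
By the outcome, as a careful person would: the job done as asked, in the order asked, and still so for the second after the job is handed in, with the robot touching nothing.
It also fails if it takes over 64 s, if anything falls off the work surface, if the arm or the gripper's body presses on something with over 40 N, if the wrist force passes 120 N, or if a joint passes its speed limit or range.

ROBOT

A 6-joint arm with a two-finger parallel gripper is mounted at the origin on the work surface. World frame = base frame: x ahead of the robot, y to its left, z up, the work surface at z = 0. Lengths are in m, angles in degrees, forces in N, time in s.
With the tool pointing down it reaches from about 0.35 to 0.975 m from the base axis. Payload 17.4 kg.
Tool frame: the origin (TCP) lies at the very end of the fingers, on their centre line; the grasp point (between the pads) lies 19 mm behind it; z points along the fingers, y is the line along which they close (so a half turn about z gives the same grasp; the last joint's range is limited). The gripper opens to 85 mm and grips with 20 to 120 N. Pads are 22 mm wide; open, the fingers measure 114 mm over their backs; the gripper's body (76 mm by 85 mm) begins 54 mm behind the grasp point. The pads swing forward as they close: fully open they stand 13 mm farther back than shut.
Start: joints at [72.147, 6.646, 82.598, -0, 90.757, -2.166], TCP at [0.183, 0.65, 0.199] pointing down, gripper open.
Joint ranges: [-162.19, 162.19], [-47.58, 125.68], [4.15, 143.07], [-65.23, 245.23], [0.69, 171.88], [-170.13, 170.13]. Speed limits (degrees/s): [108.29, 108.29, 127.2, 180, 180, 180].

INTERFACE

Orientations are given as [roll, pitch, yaw] about the fixed x, y, z axes, in that order (R = Rz(yaw) Ry(pitch) Rx(roll)).
In Python, from workcell import robot, read_camera gives the robot as it stands.
- The arm moves only by the shell command python3 -m crank 'ROWS'. ROWS is JSON, a list of rows, each an object with "offset": the shift along the tool's x, y, z in units of 25 mm (1.0 is 25 mm), a list of three; "turn": the turn about the tool's z in units of 6 degrees (1.0 is 6 degrees); "gripper": the finger opening in mm, from 0 to 85.4. A call has 1 to 12 rows; each row is the pose to reach, as a shift and turn from the pose commanded when the call began, along the tool's axes at that moment; what a row does not reach only later rows make up. A row lasts 1/8 s, in which the tool goes at most 62.5 mm and 10.7 degrees, less where a joint would pass 70% of its speed; a pose out of reach is approached as far as the arm can. A call with a gripper value outside its range is refused whole. The fingers move at their own pace and stop on an object; the grip force is fixed at half the most. Time passes only in rows, so rows that repeat a pose let the fingers close. It gives the time, the measured TCP pose, the force, the opening and the grip force at its end, in the units of the state.
- robot.sense(): the state, without advancing time (a new reading comes with each control period).
- read_camera(name): name is "scene" or "top" or "wrist"; returns a dict with "frame" (420x560x3 uint8, red, green, blue), "camera_matrix" (3x3 intrinsics, pixels), "dist" ([k1, k2, p1, p2, k3] as OpenCV has them; the pictures are not rectified), "xyz" and "rotation" of the camera in the world. Camera axes: x right, y up, looking along -z (the intrinsics and any distortion apply to the point x, -y, -z); pixel columns grow to the right and rows downward; lengths in m; the calibration is good to about 2 mm. A picture is of the moment at which its call begins. There is no depth.
- robot.job_done(): hands the job in; it is judged then, once.
The state is a dict: "time": time; "qpos": joint angles; "dq": joint speeds; "tau": joint torques, N m; "tool_pos": TCP position; "eef_rot": TCP orientation; "contact_force": force on the tool from outside, world axes, zero at the start; "moment": the same for the moment, N m; "gripper_width": opening from 0.0 (shut) to 1.0 (fully open); "grasp_force": force on a finger pad.
Only numpy, scipy, OpenCV 4.12 (cv2) and the standard library are available. Lean on these libraries where they do the work, as an engineer would, in place of code of your own. Each camera call takes 0.05 s, during which the arm holds its last target. There are 200 camera calls.

## Working session

There is one attempt and no reset: what is moved stays moved. The work goes in short steps, Python scripts to look and compute and a shell command to move; the robot and the scene stay as the last step left them, time stands still between calls to the robot, and variables do not carry over. Pictures are saved under pics/ and viewed, at most 10 in all, crops included, and the job is handed in when it is done.

```bash
mkdir -p pics; ls; python3 - <<'E'
from workcell import robot, read_camera
import cv2,numpy as np
for n in("scene","top"):
    c=read_camera(n); cv2.imwrite(f"pics/{n}0.png",c["frame"][:,:,::-1])
    print(n,c["camera_matrix"],c["dist"],c["xyz"],c["rotation"])
s=robot.sense();print({k:s[k] for k in("time","tool_pos","eef_rot","contact_force","gripper_width")})
E
```

```text
pics
scene [[542.95740996   0.         269.79912552]
 [  0.         542.95740996 224.17653076]
 [  0.           0.           1.        ]] [-0.22317932  0.          0.          0.          0.        ] [1.04783746 0.0225208  0.64791607] [37.93538977  0.61418025 94.57111741]
top [[403.11846497   0.         279.62780656]
 [  0.         403.11846497 208.44859301]
 [  0.           0.           1.        ]] [-0.12214864  0.          0.          0.          0.        ] [ 0.47005637 -0.03052248  0.68815626] [ 11.85792176  -0.11409028 -88.12917719]
{'time': 0.1, 'tool_pos': array([0.18247107, 0.64964492, 0.19834502]), 'eef_rot': array([-1.79939968e+02, -2.75395411e-03,  1.64309746e+02]), 'contact_force': array([-0.44865129, -0.18987804, -0.01534672]), 'gripper_width': 1.000857168791363}
```

View pics/top0.png

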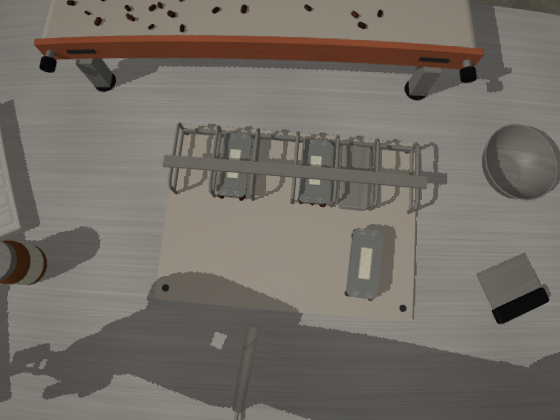

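View pics/scene0.png

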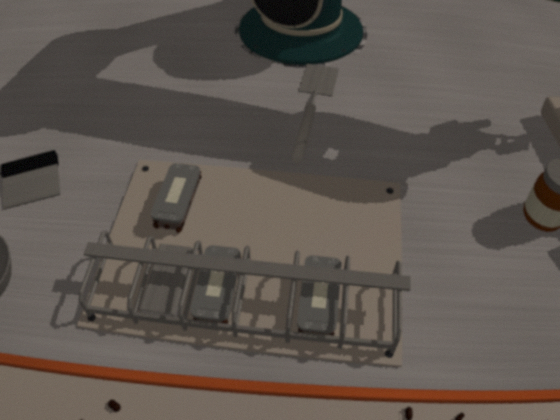

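The top view shows the rack with gap 1 at the left (col ~195), gap 3 empty (col ~277), and the rail from (163,160) to about (435,180). The loose box is at (365,263), in front of gap 5/6. The scene view agrees: box at (177,195), rail from (88,250) to (408,282). An orange-edged tray stands behind the rack.

```bash
cat > h.py <<'E'
import cv2,numpy as np
from scipy.spatial.transform import Rotation as R
from workcell import robot, read_camera
def rot(c):
    r=np.array(c["rotation"],float)
    return r if r.shape==(3,3) else R.from_euler("xyz",r,degrees=True).as_matrix()
def cast(c,px,z):
    p=cv2.undistortPoints(np.array(px,np.float64).reshape(-1,1,2),c["camera_matrix"],np.array(c["dist"]))[:,0]
    d=np.c_[p[:,0],-p[:,1],-np.ones(len(p))]@rot(c).T
    o=np.array(c["xyz"]); return o+d*((z-o[2])/d[:,2])[:,None]
def proj(c,P):
    q=(np.array(P,float).reshape(-1,3)-c["xyz"])@rot(c)
    return cv2.projectPoints(q*[1,-1,-1],np.zeros(3),np.zeros(3),c["camera_matrix"],np.array(c["dist"]))[0][:,0]
def big(m):
    cs,_=cv2.findContours(m.astype(np.uint8),cv2.RETR_EXTERNAL,cv2.CHAIN_APPROX_NONE)
    return max(cs,key=cv2.contourArea)[:,0]
def rect(P):
    r=cv2.minAreaRect((P[:,:2]*1000).astype(np.float32)); return r,cv2.boxPoints(r).round(1).tolist()
E
python3 - <<'E'
from h import *
for n,roi,box in(("top",(115,330,140,450),(215,310,335,395)),("scene",(150,372,60,420),(155,235,145,210))):
    c=read_camera(n); f=c["frame"].astype(int); d=(f[:,:,0]-f[:,:,2])/(f.sum(2)+1)
    m=np.zeros(d.shape,bool); a,b,e,g=roi; m[a:b,e:g]=(d>0.035)[a:b,e:g]
    m=cv2.morphologyEx(m.astype(np.uint8),cv2.MORPH_OPEN,np.ones((3,3)))
    print(n,"board",rect(cast(c,big(m),.006)))
    k=np.zeros(d.shape,np.uint8); a,b,e,g=box; k[a:b,e:g]=(d<0.035)[a:b,e:g]
    k=cv2.morphologyEx(k,cv2.MORPH_OPEN,np.ones((5,5)))
    print(n,"box",rect(cast(c,big(k),.038)))
    o=np.hstack([c["frame"][:,:,::-1]//1, cv2.merge([m*255,k*255,m*0])]);cv2.imwrite(f"pics/m_{n}.png",o[:,560:])
    q=[(165,288),(403,308)] if n=="top" else [(390,190),(145,168)]
    print("screws",cast(c,q,.006).round(4).tolist())
    q=[(163,160),(446,178),(425,182)] if n=="top" else [(408,282),(88,250)]
    print("rail ends",cast(c,q,.063).round(4).tolist())
a=cv2.imread("pics/m_top.png");b=cv2.imread("pics/m_scene.png")
cv2.imwrite("pics/m.png",cv2.resize(np.hstack([a,b]),(800,300)))
E
```

```text
top board (((555.8098754882812, -43.658905029296875), (434.3602294921875, 230.99583435058594), 86.96253967285156), [[429.0, -254.39999389648438], [659.5999755859375, -266.70001220703125], [682.7000122070312, 167.10000610351562], [452.0, 179.3000030517578]])
top box (((521.352783203125, -167.2865447998047), (51.87754821777344, 112.18864440917969), 83.99968719482422), [[462.8999938964844, -187.1999969482422], [574.4000244140625, -198.89999389648438], [579.9000244140625, -147.39999389648438], [468.29998779296875, -135.60000610351562]])
screws [[0.4701, 0.1612, 0.006], [0.4497, -0.2395, 0.006]]
rail ends [[0.6764, 0.167, 0.063], [0.6616, -0.3001, 0.063], [0.6533, -0.2638, 0.063]]
scene board (((589.0272827148438, -57.40550231933594), (480.9555358886719, 350.5924987792969), 88.48474884033203), [[407.3999938964844, -293.20001220703125], [757.9000244140625, -302.3999938964844], [770.5999755859375, 178.39999389648438], [420.20001220703125, 187.60000610351562]])Traceback (most recent call last):
  File "<stdin>", line 9, in <module>
  File "h.py", line 16, in big
    return max(cs,key=cv2.contourArea)[:,0]
           ~~~^^^^^^^^^^^^^^^^^^^^^^^^
ValueError: max() iterable argument is empty
```

```bash
python3 -m crank '[{"offset":[0,0,-2],"turn":0,"gripper":0},{"offset":[-1,-0.6,-3.2],"turn":0,"gripper":0},{"offset":[-3,-1.8,-3.2],"turn":-1,"gripper":0},{"offset":[-5.2,-3.2,-3.2],"turn":-2.1,"gripper":0},{"offset":[-7.4,-4.5,-3.2],"turn":-2.1,"gripper":0},{"offset":[-9.6,-5.9,-3.2],"turn":-2.1,"gripper":0},{"offset":[-11.8,-7.2,-3.2],"turn":-2.1,"gripper":0},{"offset":[-14,-8.6,-3.2],"turn":-2.1,"gripper":0},{"offset":[-16.2,-9.9,-3.2],"turn":-2.1,"gripper":0},{"offset":[-18.4,-11.2,-3.2],"turn":-2.1,"gripper":0},{"offset":[-20.6,-12.6,-3.2],"turn":-2.1,"gripper":0},{"offset":[-22.6,-13.8,-3.2],"turn":-2.1,"gripper":0}]'
cat > s.py <<'E'
from h import *
# state in rack frame (mm) given rack estimate
O=np.array([625.2,-47.4]);a=np.radians(-3.04);X=np.array([np.cos(a),np.sin(a)]);Y=np.array([-X[1],X[0]])
def rk(p): d=np.array(p)[...,:2]*1000-O; return np.stack([d@X,d@Y],-1)
if __name__=="__main__":
    s=robot.sense();print(s["time"],"rack xy",rk(s["tool_pos"]).round(1),"z",(s["tool_pos"][2]*1000).round(1),"rpy",s["eef_rot"].round(1),"F",s["contact_force"].round(1),s["gripper_width"])
E
python3 s.py
```

```text
time: 1.7
tool_pos: [0.626, 0.172, 0.279]
eef_rot: [180.0, 0.0, 176.9]
contact_force: [0.0, 1.0, -0.2]
gripper_width: 0.004
grasp_force: 0.0
1.7 rack xy [-10.8 219.1] z 279.0 rpy [180.    0.  176.9] F [ 0.   1.  -0.2] 0.004134819359276121
```

```bash
python3 -m crank '[{"offset":[-1,-1,1],"turn":0,"gripper":0},{"offset":[-2,-1.96,3],"turn":0,"gripper":0},{"offset":[-2,-1.96,5],"turn":0,"gripper":0},{"offset":[-2,-1.96,6.8],"turn":0,"gripper":0},{"offset":[-2,-1.96,7.6],"turn":0,"gripper":0},{"offset":[-2,-1.96,7.6],"turn":0,"gripper":0},{"offset":[-2,-1.96,7.6],"turn":0,"gripper":0}]' >/dev/null
python3 s.py; python3 - <<'E'
from h import *
a=read_camera("scene")["frame"];b=read_camera("wrist")["frame"]
cv2.imwrite("pics/t1.png",cv2.resize(np.hstack([a,b])[:,:,::-1],(800,300)))
E
```

```text
2.575 rack xy [ 38.9 172.1] z 91.4 rpy [180.    0.2 176.9] F [ 0.6 -0.5  0.3] -0.0011052279942728252
```

View pics/t1.png

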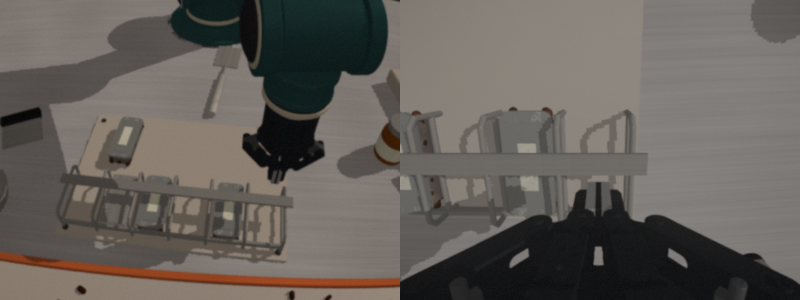

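The wrist view shows the tip (600,185) between the dividers of gap 1 (cols 560 and 632), and the scene view agrees. I'll descend gently.

```bash
python3 -m crank '[{"offset":[0,0,0.5],"turn":0,"gripper":0},{"offset":[0,0,0.9],"turn":0,"gripper":0},{"offset":[0,0,1.02],"turn":0,"gripper":0},{"offset":[0,0,1.02],"turn":0,"gripper":0}]' >/dev/null
python3 s.py;  python3 -m crank '[{"offset":[0,0,0.06],"turn":0,"gripper":0},{"offset":[0,0,0.06],"turn":0,"gripper":0}]' >/dev/null; python3 s.py
```

```text
3.175 rack xy [ 37.8 171.7] z 63.1 rpy [-180.    -0.   176.9] F [-0.3  0.5 -0.2] -0.0016196681175673822
3.425 rack xy [ 38.  171.8] z 62.1 rpy [180.    0.  176.9] F [ 0.3  0.4 -0.9] -0.0014384348589181037
```

```bash
for i in 1 2; do python3 -m crank '[{"offset":[0,0,0.06],"turn":0,"gripper":0},{"offset":[0,0,0.06],"turn":0,"gripper":0}]' >/dev/null; python3 s.py; done
```

```text
3.675 rack xy [ 37.9 171.8] z 60.4 rpy [-180.    -0.   176.9] F [ 0.2 -1.  -0.2] 0.0005172035154125045
3.925 rack xy [ 37.9 171.8] z 58.8 rpy [-180.    -0.   176.9] F [-0.4  0.8  0.7] 0.002776039138160494
```

```bash
python3 - <<'E'
from h import *
c=read_camera("scene");a=c["frame"];w=read_camera("wrist");b=w["frame"]
s=robot.sense();p=proj(c,[s["tool_pos"]])[0];print(p,proj(w,[s["tool_pos"]]))
A=cv2.resize(a[180:330,300:450],(600,600),interpolation=cv2.INTER_CUBIC);B=cv2.resize(b[180:330,200:400][:,:],(600,450))[:, :200*3]
cv2.imwrite("pics/t2.png",cv2.resize(np.hstack([A,cv2.resize(B,(800,600))]),(800,400))[:,:,::-1])
E
```

```text
[375.48722026 280.41189708] [[278.08107197 247.0433498 ]]
```

View pics/t2.png

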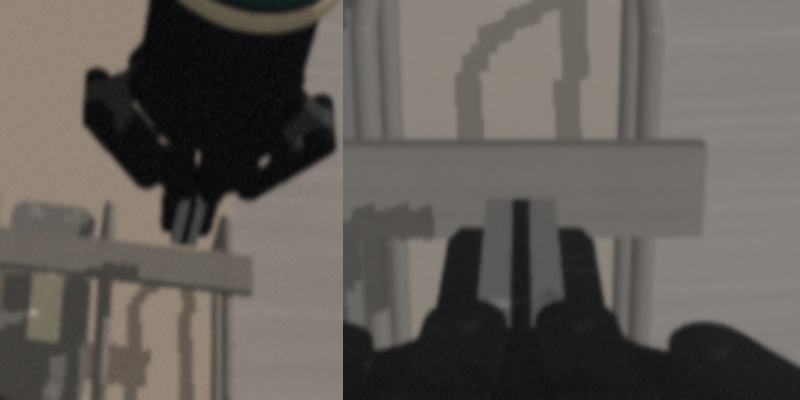

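The fingertip seems to sit higher than the reported TCP in both views: about (381,271) against a projected (375,280) in scene, and about 8 px short in wrist. I'll check calibration consistency using known points.

```bash
python3 - <<'E'
from s import *
def W(x,y,z): return np.r_[(O+x*X+y*Y)/1000,z/1000]
c=read_camera("scene");w=read_camera("wrist")
q=[(390,190),(145,168)];print("scene screws world",cast(c,q,.006).round(4).tolist())
print("scene rail top corners proj y=+-204,x30/50",proj(c,[W(x,y,63) for x in(30,50) for y in(204,-204)]).round(1).tolist())
print("wrist rail edges at y=172 z63",proj(w,[W(x,172,63) for x in(30,50)]).round(1).tolist())
print("wrist xyz",w["xyz"],w["rotation"],w["camera_matrix"][0])
print("seen tip px z from wrist ray (assuming x,y of tcp):")
s=robot.sense();t=s["tool_pos"]
for z in(55,65,75,85):
    print(z,proj(c,[[t[0],t[1],z/1000]]).round(1),[proj(w,[[t[0]+d,t[1],z/1000]]).round(1).tolist() for d in(-.011,0,.011)])
# rail in wrist: edge rows at col 330..345
g=cv2.cvtColor(w["frame"],cv2.COLOR_RGB2GRAY);print("col 340",g[220:285,340].tolist());print("col 278",g[225:285,285].tolist())
E
```

```text
scene screws world [[0.4672, 0.1611, 0.006], [0.4464, -0.2406, 0.006]]
scene rail top corners proj y=+-204,x30/50 [[400.8, 276.0], [97.2, 243.7], [400.9, 289.2], [92.6, 255.6]]
wrist rail edges at y=172 z63 [[278.4, 235.9], [278.4, 269.9]]
wrist xyz [0.60212246 0.12569352 0.23423147] [-1.59879855e+01  2.11918348e-02  8.68562687e+01] [338.68791006   0.         277.38432971]
seen tip px z from wrist ray (assuming x,y of tcp):
55 [[375.1 282.1]] [[[277.0, 225.9]], [[278.1, 244.4]], [[279.1, 262.2]]]
65 [[376.2 277.9]] [[[277.0, 231.9]], [[278.1, 251.2]], [[279.2, 269.8]]]
75 [[377.4 273.7]] [[[277.0, 238.5]], [[278.2, 258.7]], [[279.3, 278.2]]]
85 [[378.6 269.3]] [[[276.9, 245.9]], [[278.2, 267.2]], [[279.4, 287.6]]]
col 340 [132, 130, 130, 128, 128, 131, 132, 133, 131, 130, 127, 120, 97, 89, 93, 101, 107, 106, 107, 107, 106, 107, 107, 108, 108, 109, 109, 109, 108, 108, 107, 108, 107, 107, 107, 108, 109, 107, 108, 107, 106, 107, 108, 108, 107, 107, 109, 111, 115, 123, 129, 130, 131, 131, 131, 132, 131, 130, 131, 130, 131, 131, 131, 131, 130]
col 278 [133, 134, 134, 133, 133, 133, 125, 105, 90, 93, 102, 108, 106, 107, 107, 108, 107, 107, 108, 108, 109, 109, 108, 108, 109, 109, 107, 107, 104, 99, 92, 91, 91, 89, 89, 89, 89, 89, 90, 89, 91, 90, 89, 91, 89, 88, 89, 91, 88, 90, 90, 90, 90, 88, 88, 89, 89, 90, 88, 92]
```

Rail and board agree across the views. The fingertip itself is about 15–20 mm above the reported TCP, so I'll continue down and watch the force.

```bash
python3 -m crank '[{"offset":[0,0,0.15],"turn":0,"gripper":0},{"offset":[0,0,0.3],"turn":0,"gripper":0}]' >/dev/null; python3 s.py; python3 -m crank '[{"offset":[0,0,0.1],"turn":0,"gripper":0},{"offset":[0,0,0.1],"turn":0,"gripper":0}]' >/dev/null; python3 s.py
```

```text
4.375 rack xy [ 37.9 171.8] z 51.2 rpy [-180.    -0.   176.9] F [ 0.4  0.3 -0.9] 0.0028147796270951305
4.625 rack xy [ 37.8 171.8] z 48.7 rpy [-180.    -0.   176.9] F [0.8 0.3 0.6] -0.0027603460905777175
```

```bash
for i in 1 2; do python3 -m crank '[{"offset":[0,0,0.06],"turn":0,"gripper":0},{"offset":[0,0,0.06],"turn":0,"gripper":0}]' >/dev/null; python3 s.py; done
python3 - <<'E'
from h import *
w=read_camera("wrist");g=cv2.cvtColor(w["frame"],cv2.COLOR_RGB2GRAY);print(g[225:275,285].tolist())
E
```

```text
4.875 rack xy [ 38.  171.8] z 47.5 rpy [180.   -0.  176.9] F [ 0.5  0.8 -1. ] -0.002897692797484962
5.125 rack xy [ 37.9 171.8] z 45.8 rpy [-180.    -0.   176.9] F [ 0.6 -0.2  0.3] -0.0008710207394818763
[133, 134, 134, 134, 134, 134, 135, 134, 134, 135, 133, 134, 134, 134, 129, 114, 95, 86, 93, 101, 106, 106, 106, 106, 106, 107, 107, 107, 105, 97, 93, 89, 90, 90, 90, 89, 89, 90, 90, 91, 89, 90, 90, 89, 89, 88, 91, 90, 89, 90]
```

```bash
for i in 1 2 3; do python3 -m crank '[{"offset":[0,0,0.05],"turn":0,"gripper":0},{"offset":[0,0,0.05],"turn":0,"gripper":0}]' >/dev/null; python3 s.py; done
python3 - <<'E'
from h import *
c=read_camera("scene");a=c["frame"];w=read_camera("wrist");b=w["frame"]
print(proj(c,[robot.sense()["tool_pos"]]))
A=cv2.resize(a[200:320,320:440],(400,400),interpolation=cv2.INTER_CUBIC);B=cv2.resize(b[200:320,220:340],(400,400),interpolation=cv2.INTER_CUBIC)
cv2.imwrite("pics/t3.png",np.clip(np.hstack([A,B])[:,:,::-1]*1.5,0,255).astype(np.uint8))
E
```

```text
5.425 rack xy [ 37.9 171.8] z 44.6 rpy [-180.    -0.   176.9] F [-0.7 -0.6  0.2] -0.0024872497304496252
5.675 rack xy [ 37.9 171.8] z 43.4 rpy [-180.    -0.   176.9] F [ 0.2 -1.1 -0.3] -0.003458550464216365
5.925 rack xy [ 37.9 171.8] z 42.1 rpy [-180.    -0.   176.9] F [ 0.5  0.2 -0.5] 0.003585730302573189
[[373.61545746 287.20690268]]
```

View pics/t3.png

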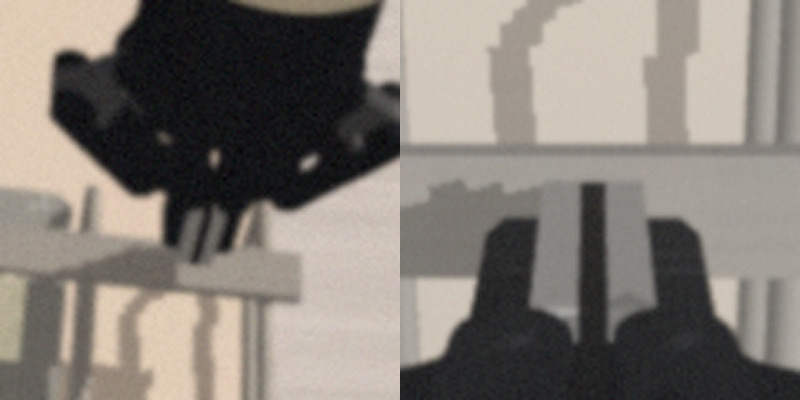

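```bash
for i in 1 2 3; do python3 -m crank '[{"offset":[0,0,0.05],"turn":0,"gripper":0},{"offset":[0,0,0.05],"turn":0,"gripper":0}]' >/dev/null; python3 s.py; done
```

```text
6.275 rack xy [ 37.9 171.8] z 40.8 rpy [-180.    -0.   176.9] F [-0.3 -0.3  0.6] -0.00031412854178215126
6.525 rack xy [ 37.9 171.8] z 39.6 rpy [-180.    -0.   176.9] F [-0.3  0.8 -0.3] 0.004195384012387789
6.775 rack xy [ 37.9 171.8] z 38.4 rpy [-180.    -0.   176.9] F [-0.4 -0.6 -0.2] -0.003764350091823525
```

```bash
python3 - <<'E'
from s import *
c=read_camera("scene");w=read_camera("wrist");s=robot.sense()
dz=.0421-s["tool_pos"][2]; w=dict(w);w["xyz"]=np.array(w["xyz"])+[0,0,dz]
for z in(.04,.05,.06,.065,.07,.08):
    print(z,rk(cast(w,[(277.6,254.9)],z)).round(1),rk(cast(c,[(378.5,278.6)],z)).round(1))
b=read_camera("wrist")["frame"];a=c["frame"]
A=cv2.resize(a[200:320,320:440],(400,400),interpolation=cv2.INTER_CUBIC);B=cv2.resize(b[200:320,220:340],(400,400),interpolation=cv2.INTER_CUBIC)
cv2.imwrite("pics/t4.png",np.clip(np.hstack([A,B])[:,:,::-1]*1.5,0,255).astype(np.uint8))
E
for i in 1 2; do python3 -m crank '[{"offset":[0,0,0.05],"turn":0,"gripper":0},{"offset":[0,0,0.05],"turn":0,"gripper":0}]' >/dev/null; python3 s.py; done
```

```text
0.04 [[ 43.5 171.5]] [[ 22.4 178.3]]
0.05 [[ 39.3 171.5]] [[ 28.9 176.9]]
0.06 [[ 35.  171.5]] [[ 35.4 175.5]]
0.065 [[ 32.8 171.5]] [[ 38.7 174.8]]
0.07 [[ 30.7 171.6]] [[ 41.9 174.1]]
0.08 [[ 26.4 171.6]] [[ 48.4 172.7]]
7.175 rack xy [ 37.9 171.8] z 37.1 rpy [-180.    -0.   176.9] F [-0.8  0.2 -0.6] -0.001514748908010972
7.425 rack xy [ 37.9 171.8] z 35.9 rpy [-180.    -0.   176.9] F [-0.4 -0.5  0.5] -0.0009801966998185844
```

View pics/t4.png

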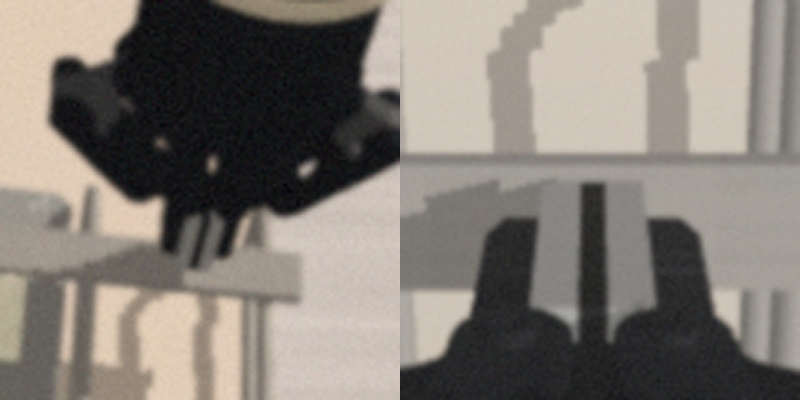

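The tip is 22 mm deep in x, so the two rays give a tip height of about 80 mm at TCP z=42. That puts it about 38 mm above the reported TCP, with contact expected near TCP z≈25. Continuing.

```bash
python3 -m crank '[{"offset":[0,0,0.1],"turn":0,"gripper":0},{"offset":[0,0,0.2],"turn":0,"gripper":0},{"offset":[0,0,0.2],"turn":0,"gripper":0}]' >/dev/null; python3 s.py; for i in 1 2 3; do python3 -m crank '[{"offset":[0,0,0.05],"turn":0,"gripper":0},{"offset":[0,0,0.05],"turn":0,"gripper":0}]' >/dev/null; python3 s.py; done
```

```text
7.8 rack xy [ 38.  171.8] z 30.9 rpy [180.    0.  176.9] F [ 0.5  0.9 -0.9] -0.0021625052589299867
8.05 rack xy [ 38.  171.9] z 30.8 rpy [180.    0.  176.9] F [-5.2 -1.6  9.1] 0.0017163841287314626
8.3 rack xy [ 38.1 171.8] z 30.7 rpy [180.    0.  176.9] F [-11.7  -1.9  20.6] -0.0011487104981388243
8.55 rack xy [ 38.1 171.9] z 30.6 rpy [1.800e+02 1.000e-01 1.769e+02] F [-17.9  -3.2  31.2] -0.001141630483227614
```

```bash
python3 - <<'E'
from h import *
b=read_camera("wrist")["frame"];a=read_camera("scene")["frame"]
A=cv2.resize(a[150:330,300:480],(400,400),interpolation=cv2.INTER_CUBIC);B=cv2.resize(b[200:320,220:340],(400,400),interpolation=cv2.INTER_CUBIC)
cv2.imwrite("pics/t5.png",np.clip(np.hstack([A,B])[:,:,::-1]*1.5,0,255).astype(np.uint8))
E
python3 -m crank '[{"offset":[0,0,-0.2],"turn":0,"gripper":0},{"offset":[0,0,-0.2],"turn":0,"gripper":0}]' >/dev/null; python3 s.py
```

```text
8.9 rack xy [ 38.1 171.8] z 32.5 rpy [180.    0.  176.9] F [0.  0.2 0.1] -0.002590908090888241
```

View pics/t5.png

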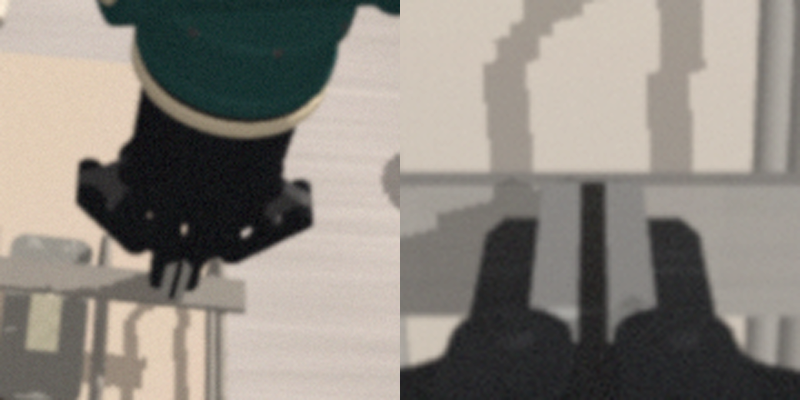

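First touch confirmed: the wrist view shows the tip on the rail at row ~183, between the gap 1 dividers, with 31 N upward force. Next is gap 2.

```bash
python3 -m crank '[{"offset":[0,0,-0.8],"turn":0,"gripper":0},{"offset":[-0.08,-1.4,-0.8],"turn":0,"gripper":0},{"offset":[-0.08,-2.79,-0.8],"turn":0,"gripper":0},{"offset":[-0.08,-2.79,-0.8],"turn":0,"gripper":0},{"offset":[-0.08,-2.79,-0.4],"turn":0,"gripper":0},{"offset":[-0.08,-2.79,0],"turn":0,"gripper":0},{"offset":[-0.08,-2.79,0.06],"turn":0,"gripper":0},{"offset":[-0.08,-2.79,0.11],"turn":0,"gripper":0},{"offset":[-0.08,-2.79,0.11],"turn":0,"gripper":0}]' >/dev/null; python3 s.py
```

```text
10.025 rack xy [ 39.8 102.8] z 30.7 rpy [180.  -0. 177.] F [-9.5 -0.7 18.1] 0.0015253365941150922
```

```bash
python3 -m crank '[{"offset":[0,0,-0.5],"turn":0,"gripper":0},{"offset":[0,0,-0.9],"turn":0,"gripper":0},{"offset":[0,-1.4,-0.9],"turn":0,"gripper":0},{"offset":[0,-2.75,-0.9],"turn":0,"gripper":0},{"offset":[0,-2.75,-0.9],"turn":0,"gripper":0},{"offset":[0,-2.75,-0.4],"turn":0,"gripper":0},{"offset":[0,-2.75,-0.1],"turn":0,"gripper":0},{"offset":[0,-2.75,-0.04],"turn":0,"gripper":0},{"offset":[0,-2.75,0],"turn":0,"gripper":0},{"offset":[0,-2.75,0],"turn":0,"gripper":0}]' >/dev/null; python3 s.py; python3 -m crank '[{"offset":[0,0,-1],"turn":0,"gripper":0},{"offset":[0,0,-3],"turn":0,"gripper":0},{"offset":[0,0,-4],"turn":0,"gripper":0}]' >/dev/null; python3 s.py
```

```text
11.275 rack xy [39.7 34.2] z 30.7 rpy [180.  -0. 177.] F [-10.9   1.   17.8] -0.001027327983180425
11.65 rack xy [40.4 34.1] z 131.7 rpy [1.80e+02 1.00e-01 1.77e+02] F [-0.   0.4  0.1] 0.0019068306072992642
```

Three touches are done, with about 31, 18 and 18 N and clear lift-offs. Now I'll go to the -y side of the box with the tool turned 90°, so both fingers push its long side.

```bash
python3 -m crank '[{"offset":[0.6,-1,0],"turn":1.5,"gripper":60},{"offset":[1.2,-2,0],"turn":3,"gripper":60},{"offset":[1.8,-3,0],"turn":4.6,"gripper":60},{"offset":[2.4,-4,0],"turn":6.2,"gripper":60},{"offset":[3,-5,0],"turn":7.8,"gripper":60},{"offset":[3.6,-6,0],"turn":9.4,"gripper":60},{"offset":[4.2,-7,0],"turn":11,"gripper":60},{"offset":[4.9,-8,0],"turn":12.6,"gripper":60},{"offset":[5.5,-8.7,0],"turn":14.2,"gripper":60},{"offset":[5.5,-8.7,0],"turn":15,"gripper":60},{"offset":[5.5,-8.7,0],"turn":15,"gripper":60}]' >/dev/null; python3 s.py;python3 - <<'E'
from h import *
c=read_camera("top");cv2.imwrite("pics/t6.png",c["frame"][:,:,::-1])
E
```

```text
13.025 rack xy [ -97.8 -183.7] z 129.0 rpy [-180.   -0.   87.] F [0.2 0.  0.2] 0.704000810032358
```

View pics/t6.png

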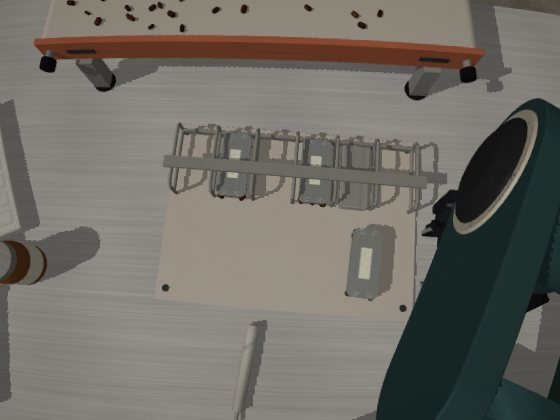

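The top view shows the box unmoved at (365,263), with the gripper raised at its right at about (440,215) before descent. Everything else is unchanged.

```bash
python3 -m crank '[{"offset":[0,0,2],"turn":0,"gripper":60},{"offset":[0,0,4],"turn":0,"gripper":60},{"offset":[0,0,5],"turn":0,"gripper":60},{"offset":[0,0,5.4],"turn":0,"gripper":60},{"offset":[0,0,5.4],"turn":0,"gripper":60}]' >/dev/null; python3 s.py; python3 -m crank '[{"offset":[0,0,0.2],"turn":0,"gripper":60},{"offset":[0,0,0.4],"turn":0,"gripper":60},{"offset":[0,0,0.4],"turn":0,"gripper":60}]' >/dev/null; python3 s.py;
```

```text
13.7 rack xy [ -97.6 -183.8] z -5.4 rpy [-180.   -0.   87.] F [0.4 0.1 0.6] 0.7024167926801581
14.075 rack xy [ -97.9 -184. ] z -15.6 rpy [-180.    -0.    86.9] F [-0.2 -0.  -0.6] 0.7015283675823212
```

```bash
python3 -m crank '[{"offset":[0,0,0.25],"turn":0,"gripper":60},{"offset":[0.3,0,0.25],"turn":0,"gripper":60},{"offset":[0.6,0,0.25],"turn":0,"gripper":60},{"offset":[0.8,0,0.25],"turn":0,"gripper":60},{"offset":[1,0,0.25],"turn":0,"gripper":60},{"offset":[1.2,0,0.25],"turn":0,"gripper":60},{"offset":[1.4,0,0.25],"turn":0,"gripper":60},{"offset":[1.6,0,0.25],"turn":0,"gripper":60},{"offset":[1.8,0,0.25],"turn":0,"gripper":60},{"offset":[2,0,0.25],"turn":0,"gripper":60}]' >/dev/null; python3 s.py
cat > b.py <<'E'
from s import *
c=read_camera("top");f=c["frame"].astype(int)
# box label: bright yellowish-white patch on the lid, board region
d=(f[:,:,0]-f[:,:,2])/(f.sum(2)+1)
hsv=cv2.cvtColor(c["frame"],cv2.COLOR_RGB2HSV)
m=((f[:,:,1]>150)&(f[:,:,1]-f[:,:,2]>15)).astype(np.uint8)
m[:100]=0;m[330:]=0;m[:,:150]=0;m[:,430:]=0
n,l,st,ce=cv2.connectedComponentsWithStats(m)
for i in range(1,n):
    if st[i,4]>80:
        P=cast(c,np.argwhere(l==i)[:,::-1],.038);(r,q)=rect(P);q=np.array(q)/1000;R_=rk(q)
        e=max(((R_[1]-R_[0]),(R_[2]-R_[1])),key=np.linalg.norm);e=e*np.sign(e[0])
        print("label rack",rk(np.array([r[0]])/1000).round(1),"size",np.round(r[1],1),"yaw",np.degrees(np.arctan2(e[1],e[0])).round(1),st[i,4])
E
python3 b.py
```

```text
15.325 rack xy [ -97.8 -133.8] z -21.7 rpy [180.    0.   86.9] F [-0.4 -2.5  1.5] 0.6995989137266576
label rack [[ 68.8 103.5]] size [17.2 14.7] yaw 87.4 84
label rack [[ 69.3 -35.3]] size [14.5 17. ] yaw -85.9 86
label rack [[ -40.7 -121.3]] size [ 3.8 97.4] yaw -22.5 84
```

Contact made (-2.5 N); the stored boxes' labels confirm the rack frame, at y≈103 and -35. Continuing the sideways push.

```bash
python3 -m crank '[{"offset":[0.3,0,0],"turn":0,"gripper":60},{"offset":[0.6,0,0],"turn":0,"gripper":60},{"offset":[0.9,0,0],"turn":0,"gripper":60},{"offset":[1.2,0,0],"turn":0,"gripper":60},{"offset":[1.5,0,0],"turn":0,"gripper":60},{"offset":[1.8,0,0],"turn":0,"gripper":60},{"offset":[2.1,0,0],"turn":0,"gripper":60},{"offset":[2.4,0,0],"turn":0,"gripper":60},{"offset":[2.7,0,0],"turn":0,"gripper":60},{"offset":[3,0,0],"turn":0,"gripper":60},{"offset":[3.3,0,0],"turn":0,"gripper":60},{"offset":[3.6,0,0],"turn":0,"gripper":60}]' >/dev/null; python3 s.py
python3 -m crank '[{"offset":[0.3,0,0],"turn":0,"gripper":60},{"offset":[0.6,0,0],"turn":0,"gripper":60},{"offset":[0.8,0,0],"turn":0,"gripper":60},{"offset":[1,0,0],"turn":0,"gripper":60},{"offset":[1.1,0,0],"turn":0,"gripper":60},{"offset":[1.2,0,0],"turn":0,"gripper":60},{"offset":[1.3,0,0],"turn":0,"gripper":60},{"offset":[1.3,0,0],"turn":0,"gripper":60}]' >/dev/null; python3 s.py; python3 b.py;  python3 - <<'E'
from h import *
b=read_camera("scene")["frame"];a=read_camera("top")["frame"]
cv2.imwrite("pics/t7.png",np.clip(np.hstack([a[110:330,150:450],b[100:320,90:390]])[:,:,::-1]*1.4,0,255).astype(np.uint8))
E
```

```text
16.875 rack xy [-97.7 -43.6] z -21.8 rpy [-180.    -0.    86.9] F [ 0.8 -1.3 -0.5] 0.702749258256839
17.875 rack xy [-97.7 -11.4] z -21.7 rpy [180.   -0.   86.9] F [ 0.2  0.  -0. ] 0.7047343751120648
label rack [[ 69. 103.]] size [16.2 17.2] yaw -85.3 92
label rack [[ 69.3 -35.3]] size [14.5 17. ] yaw -85.9 87
```

View pics/t7.png

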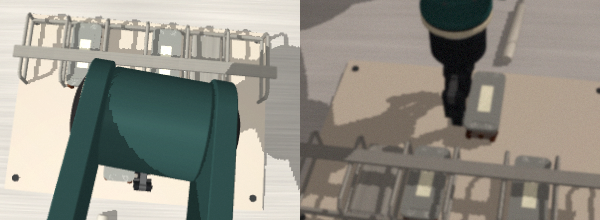

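The scene half shows the box upright at (487,105) in the composite (scene px ~(277,205)), straight and touching the fingers; the arm hides it in top. I'll measure it from scene.

```bash
cat > b2.py <<'E'
from s import *
c=read_camera("scene");f=c["frame"].astype(int)
m=((f[:,:,1]>115)&(f[:,:,1]-f[:,:,2]>12)&(f[:,:,0]-f[:,:,1]<12)).astype(np.uint8)
n,l,st,ce=cv2.connectedComponentsWithStats(m)
for i in range(1,n):
    if 60<st[i,4]<1500:
        P=cast(c,np.argwhere(l==i)[:,::-1],.038);(r,q)=rect(P);q=np.array(q)/1000;R_=rk(q)
        e=max(((R_[1]-R_[0]),(R_[2]-R_[1])),key=np.linalg.norm);e=e*np.sign(e[0])
        print("label px",ce[i].round(),"rack",rk(np.array([r[0]])/1000).round(1),"size",np.round(r[1],1),"yaw",np.degrees(np.arctan2(e[1],e[0])).round(1),st[i,4])
E
python3 b2.py; python3 -c "
from h import *
f=read_camera('scene')['frame'];print(f[185:200:5,270:282:4].tolist(), f[200,330],f[205,273])"
```

```text
label px [275. 198.] rack [[-101.6   24.2]] size [18.1 49.9] yaw -0.4 310
label px [213. 291.] rack [[ 66.3 -36.1]] size [17.9 15.1] yaw 88.2 133
label px [318. 302.] rack [[ 65.4 101.7]] size [16.2 16.8] yaw -85.6 144
[[[89, 86, 79], [119, 114, 102], [111, 106, 94]], [[110, 105, 95], [154, 145, 125], [153, 145, 126]], [[128, 123, 105], [151, 142, 123], [151, 146, 125]]] [124 112  99] [150 145 125]
```

```bash
python3 -m crank '[{"offset":[0.1,0,0],"turn":0,"gripper":60},{"offset":[0.2,0,0],"turn":0,"gripper":60},{"offset":[0.3,0,0],"turn":0,"gripper":60},{"offset":[0.39,0,0],"turn":0,"gripper":60},{"offset":[0.39,0,0],"turn":0,"gripper":60}]' >/dev/null; python3 s.py; python3 b2.py
```

```text
18.75 rack xy [-97.7  -1.5] z -21.7 rpy [180.   -0.   86.9] F [-0.7  0.7 -0.1] 0.7041914432672836
label px [282. 199.] rack [[-102.   34.]] size [18.  50.2] yaw -0.7 312
label px [213. 290.] rack [[ 66.2 -36.1]] size [17.9 15.6] yaw 88.9 136
label px [318. 302.] rack [[ 65.4 101.7]] size [16.2 16.8] yaw -85.6 144
```

```bash
python3 -m crank '[{"offset":[-0.8,0,0],"turn":0,"gripper":60},{"offset":[-1.6,0,0],"turn":0,"gripper":60},{"offset":[-1.6,0,0],"turn":0,"gripper":60},{"offset":[-1.6,0,-2],"turn":0,"gripper":60},{"offset":[-1.6,0,-3.8],"turn":0,"gripper":60},{"offset":[-1.6,0,-3.8],"turn":0,"gripper":60}]' >/dev/null; python3 s.py
python3 -m crank '[{"offset":[0.3,-0.6,0],"turn":-1.5,"gripper":15},{"offset":[0.6,-1.2,0],"turn":-3,"gripper":15},{"offset":[0.9,-1.8,0],"turn":-4.6,"gripper":15},{"offset":[1.2,-2.4,0],"turn":-6.2,"gripper":15},{"offset":[1.6,-3,0],"turn":-7.8,"gripper":15},{"offset":[2,-3.7,0],"turn":-9.4,"gripper":15},{"offset":[2.4,-3.7,0],"turn":-11,"gripper":15},{"offset":[2.8,-3.7,0],"turn":-12.6,"gripper":15},{"offset":[3.05,-3.7,0],"turn":-14.2,"gripper":15},{"offset":[3.05,-3.7,0],"turn":-15,"gripper":15},{"offset":[3.05,-3.7,0],"turn":-15,"gripper":15}]' >/dev/null; python3 s.py; python3 b2.py
```

```text
19.55 rack xy [-95.9 -41.9] z 77.0 rpy [179.7   0.   86.9] F [ 0.3 -0.5 -0.7] 0.7036855311937856
20.925 rack xy [-190.5   34.7] z 72.5 rpy [ 1.800e+02 -1.000e-01  1.769e+02] F [0.6 0.5 0.6] 0.17501408564502932
label px [282. 199.] rack [[-101.7   34.1]] size [16.7 48.3] yaw -0.5 280
label px [213. 291.] rack [[ 66.3 -36.4]] size [13.7 16.1] yaw -82.7 111
label px [319. 302.] rack [[ 65.6 102.1]] size [16.7 14.8] yaw 88.6 127
```

```bash
python3 -m crank '[{"offset":[0,0,1.5],"turn":0,"gripper":15},{"offset":[0,0,3],"turn":0,"gripper":15},{"offset":[0,0,3.26],"turn":0,"gripper":15},{"offset":[0,0,3.26],"turn":0,"gripper":15}]' >/dev/null; python3 s.py
python3 -m crank '[{"offset":[-0.3,0,0],"turn":0,"gripper":15},{"offset":[-0.6,0,0],"turn":0,"gripper":15},{"offset":[-0.8,0,0],"turn":0,"gripper":15},{"offset":[-1,0,0],"turn":0,"gripper":15},{"offset":[-1.2,0,0],"turn":0,"gripper":15},{"offset":[-1.4,0,0],"turn":0,"gripper":15},{"offset":[-1.6,0,0],"turn":0,"gripper":15},{"offset":[-1.8,0,0],"turn":0,"gripper":15},{"offset":[-2,0,0],"turn":0,"gripper":15},{"offset":[-2.2,0,0],"turn":0,"gripper":15},{"offset":[-2.4,0,0],"turn":0,"gripper":15},{"offset":[-2.4,0,0],"turn":0,"gripper":15}]' >/dev/null; python3 s.py; python3 b2.py
```

```text
21.475 rack xy [-190.    34.5] z -7.7 rpy [180.   -0.  176.9] F [ 1.  -0.9  0.4] 0.17419191133758283
22.975 rack xy [-129.8   34.4] z -8.3 rpy [-180.     0.   176.9] F [ 0.3 -0.2  0.3] 0.17568326004287962
label px [279. 219.] rack [[-64.9  34.2]] size [18.  49.8] yaw -0.1 328
label px [213. 290.] rack [[ 66.3 -36.1]] size [17.9 15.1] yaw 88.2 132
label px [318. 302.] rack [[ 65.3 101.7]] size [16.2 16.8] yaw -85.6 143
```

```bash
python3 -m crank '[{"offset":[-0.2,0,0],"turn":0,"gripper":15},{"offset":[-0.4,0,0],"turn":0,"gripper":15},{"offset":[-0.6,0,0],"turn":0,"gripper":15},{"offset":[-0.8,0,0],"turn":0,"gripper":15},{"offset":[-1,0,0],"turn":0,"gripper":15},{"offset":[-1.2,0,0],"turn":0,"gripper":15},{"offset":[-1.4,0,0],"turn":0,"gripper":15},{"offset":[-1.6,0,0],"turn":0,"gripper":15},{"offset":[-1.8,0,0],"turn":0,"gripper":15},{"offset":[-2,0,0],"turn":0,"gripper":15},{"offset":[-2.2,0,0],"turn":0,"gripper":15},{"offset":[-2.4,0,0],"turn":0,"gripper":15}]' >/dev/null; python3 s.py; python3 b2.py
```

```text
24.525 rack xy [-69.8  34.4] z -8.3 rpy [-180.    -0.   176.9] F [-1.3  0.   0.5] 0.1738858458100195
label px [274. 250.] rack [[-9.3 34.2]] size [18.5 42.6] yaw 0.1 328
label px [213. 291.] rack [[ 66.1 -36.2]] size [18.6 15.9] yaw -89.4 142
label px [318. 302.] rack [[ 65.3 101.8]] size [16.5 16.8] yaw -84.9 152
```

```bash
python3 -m crank '[{"offset":[-0.2,0,0],"turn":0,"gripper":15},{"offset":[-0.4,0,0],"turn":0,"gripper":15},{"offset":[-0.6,0,0],"turn":0,"gripper":15},{"offset":[-0.8,0,0],"turn":0,"gripper":15},{"offset":[-1,0,0],"turn":0,"gripper":15},{"offset":[-1.2,0,0],"turn":0,"gripper":15},{"offset":[-1.4,0,0],"turn":0,"gripper":15},{"offset":[-1.6,0,0],"turn":0,"gripper":15},{"offset":[-1.75,0,0],"turn":0,"gripper":15},{"offset":[-1.9,0,0],"turn":0,"gripper":15},{"offset":[-1.95,0,0],"turn":0,"gripper":15},{"offset":[-1.95,0,0],"turn":0,"gripper":15}]' >/dev/null; python3 s.py; python3 b2.py; for i in 1 2; do python3 -m crank '[{"offset":[-0.06,0,0],"turn":0,"gripper":15},{"offset":[-0.06,0,0],"turn":0,"gripper":15}]'>/dev/null;  python3 s.py; done
```

```text
26.075 rack xy [-21.3  34.4] z -8.2 rpy [-180.     0.   176.9] F [ 1.2 -0.2  0.6] 0.17596035610147243
label px [213. 290.] rack [[ 65.9 -36. ]] size [18.8 17.5] yaw -89.7 157
label px [267. 294.] rack [[62.7 34.2]] size [18.5 13. ] yaw 89.0 116
label px [319. 302.] rack [[ 65.3 102.2]] size [18.8 18.1] yaw 87.0 168
26.375 rack xy [-19.8  34.3] z -8.2 rpy [-180.     0.   176.9] F [ 1.  -0.7 -0.9] 0.17555403585576915
26.625 rack xy [-18.3  34.3] z -8.2 rpy [-180.     0.   176.9] F [0.  1.1 0.9] 0.17646635043764367
```

```bash
for i in 1 2 3; do python3 -m crank '[{"offset":[-0.04,0,0],"turn":0,"gripper":15},{"offset":[-0.06,0,0],"turn":0,"gripper":15},{"offset":[-0.06,0,0],"turn":0,"gripper":15}]'>/dev/null;  python3 s.py; done
```

```text
27.0 rack xy [-16.8  34.4] z -8.2 rpy [180.    0.  176.9] F [-1.9 -0.1  0.5] 0.17852232850522987
27.375 rack xy [-15.6  34.4] z -8.3 rpy [-180.    -0.   176.9] F [-4.4 -0.2  2.9] 0.1764096685753301
27.75 rack xy [-15.6  34.3] z -8.3 rpy [-180.    -0.2  176.9] F [-20.3   0.5  11.8] 0.1772285536783688
```

The arm stops at x=-15.6 with 20 N, right where home is predicted. I'll back off, lift clear and check.

```bash
python3 -m crank '[{"offset":[0.5,0,0],"turn":0,"gripper":15},{"offset":[1.5,0,0],"turn":0,"gripper":15},{"offset":[3,0,0],"turn":0,"gripper":15},{"offset":[4.5,0,-1],"turn":0,"gripper":15},{"offset":[4.5,1.5,-3],"turn":0,"gripper":15},{"offset":[4.5,3.5,-5],"turn":0,"gripper":15},{"offset":[4.5,5.5,-7],"turn":0,"gripper":15},{"offset":[4.5,7.5,-7],"turn":0,"gripper":15},{"offset":[4.5,9.5,-7],"turn":0,"gripper":15},{"offset":[4.5,11.5,-7],"turn":0,"gripper":15},{"offset":[4.5,13,-7],"turn":0,"gripper":15},{"offset":[4.5,13,-7],"turn":0,"gripper":15}]'>/dev/null;  python3 s.py; python3 b2.py; python3 b.py; python3 - <<'E'
from h import *
b=read_camera("scene")["frame"];a=read_camera("top")["frame"]
i=np.hstack([a[110:330,150:450],b[140:360,90:390]])[:,:,::-1]
cv2.imwrite("pics/t8.png",cv2.resize(np.clip(i*1.4,0,255).astype(np.uint8),(800,294),interpolation=cv2.INTER_CUBIC))
E
```

```text
29.25 rack xy [-126.7  361.4] z 166.2 rpy [180.   -0.  177.1] F [-0.2  0.4 -0.7] 0.17678070352094666
label px [319. 302.] rack [[ 65.9 101.8]] size [14.8 16.8] yaw -85.6 129
```

View pics/t8.png

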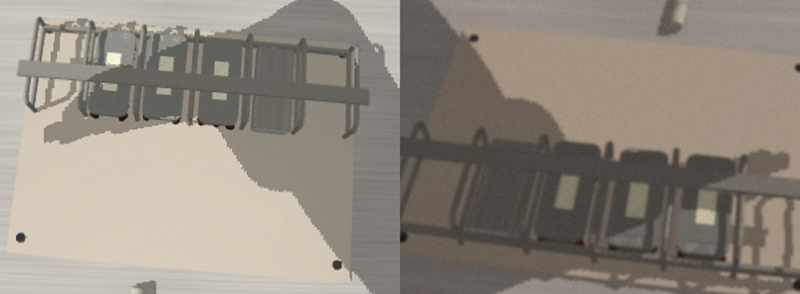

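The pushed box at (163,75) is in the third gap. Its near end (163,122) lies in line with its home neighbours (108,118) and (218,126), and nothing else has moved. Handing in.

```bash
python3 -c "
from workcell import robot
print(robot.job_done())"
```

```text
the job is handed in; nothing more can be done
None
```

I touched the rail over gaps 1, 2 and 3 in that order, then pushed the box into the third gap until it stopped against the back bar; its near end lines up with the stored boxes, which stayed where they were, and the job is handed in at about 29 s.

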